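# Tare the dial scale for a mixing beaker

### The arm

A 6-joint arm with a two-finger parallel gripper is mounted at the origin on the work surface. World frame = base frame: x ahead of the robot, y to its left, z up, the work surface at z = 0. Lengths are in mm, angles in degrees, forces in N, time in s.
With the tool pointing down it reaches from about 350 to 850 mm from the base axis. Payload 8.1 kg.
Tool frame: the origin (TCP) lies at the centre of the arm's flange, where the gripper is bolted on; the fingertips stand 173 mm ahead of it and the grasp point (between the pads) lies 155 mm ahead of it; z points along the fingers, y is the line along which they close (so a half turn about z gives the same grasp; the last joint's range is limited). The gripper opens to 85 mm and grips with 20 to 120 N. Pads are 22 mm wide; open, the fingers measure 114 mm over their backs; the gripper's body (76 mm by 85 mm) begins 54 mm behind the grasp point. The pads swing forward as they close: fully open they stand 13 mm farther back than shut.
Start: joints at [60.596, 7.471, 85.268, -0, 87.261, -4.893], TCP at [248.903, 545.944, 404.692] pointing down, gripper open.
Joint ranges: [-169.43, 169.43], [-51.17, 129.36], [1.28, 143.12], [-76.62, 256.62], [0, 156.53], [-152.29, 152.29]. Speed limits (degrees/s): [136.94, 136.94, 159.86, 180, 180, 180].

### API

Orientations are given as [roll, pitch, yaw] about the fixed x, y, z axes, in that order (R = Rz(yaw) Ry(pitch) Rx(roll)).
In Python, from bench import * gives the robot as it stands.
- The arm moves only by the shell command python3 -m jog 'ROWS' [FORCE]. ROWS is text: rows parted by semicolons, each of 7 numbers parted by spaces: the shift along the tool's x, y, z scaled (see below), then the turn, a rotation vector about the tool's x, y, z scaled (see below), then the closure, from -1 (fully open) to 1 (shut). In form: tx ty tz wx wy wz hand; .... A call has 1 to 5 rows; each row shifts and turns the commanded pose from where the row before left it, along the tool's axes as they then stand; what a row does not reach is not made up. The controller multiplies each number of a shift by 0.1 m and each number of a turn by 60 degrees. A row lasts 1/8 s, in which the tool goes at most 62.5 mm and 10.7 degrees, less where a joint would pass 70% of its speed; a pose out of reach is approached as far as the arm can. A call with a number of a shift or a turn outside -1 to 1 is refused whole. A call with a gripper value outside its range is refused whole. The fingers move at their own pace and stop on an object; FORCE is the grip in N (left out, the last holds). Time passes only in rows, so rows that do not move let the fingers close. It gives the time, the measured TCP pose, the force, the opening and the grip force at its end, in the units of the state.
- sense(): the state, without advancing time (a new reading comes with each control period).
- snapshot(name): name is "scene" or "top" or "wrist"; returns a dict with "img" (384x512x3 uint8, red, green, blue), "fx", "fy", "cx", "cy" (pixels), "dist" ([k1, k2, p1, p2, k3] as OpenCV has them; the pictures are not rectified), "extrinsics" (4x4, takes a point from camera to world coordinates). Camera axes: x right, y down, z forward; pixel columns grow to the right and rows downward; lengths in mm; the calibration is good to about 2 mm. A picture is of the moment at which its call begins. There is no depth.
- hand_in(): hands the job in; it is judged then, once.
The state is a dict: "time": time; "joint_pos": joint angles; "qd": joint speeds; "joint_efforts": joint torques, N m; "tool_pos": TCP position; "tcp_rot": TCP orientation; "ft_force": force on the tool from outside, world axes, zero at the start; "wrist_torque": the same for the moment, N m; "finger_gap": finger opening in mm; "grip_force": force on a finger pad.
Only numpy, scipy, OpenCV 4.12 (cv2) and the standard library are available. Lean on these libraries where they do the work, as an engineer would, in place of code of your own. Each camera call takes 0.05 s, during which the arm holds its last target. There are 200 camera calls.

### The job

Get the scale ready for mixing: set the empty steel beaker down gently, upright in the middle of the scale's pan, never driving the pan down onto its stop. Tare the scale for it: with the knob on top of the dial head, turn the dial card until its black zero wedge lies right under the end of the pointer as it stands with the beaker on the pan. Leave the other things on the bench where they are.

Things in the scene. Friction and masses are not known exactly. Their poses are not given: they have to be found in the camera images.
- beaker: The open stainless-steel mixing beaker: straight-sided, 62 mm outside diameter, 85 mm tall, wall 2.5 mm, tiny pouring lip on the rim, roughly 140 to 240 g. Loose, stands upright. Origin: centre of its underside; z axis up out of the mouth.
- scale: Grey mechanical dial scale, fixed to the bench. Origin: on the bench under the pan's centre; z up; x level, the way the dial looks. Base 268 x 146 x 34 mm (x from -190 to 78). Dial head behind the pan: 140 wide, 200 high; back at x = -190, front leaning from x = -80 (height 82) to -135 (height 200). Round white dial card, 120 mm across, under a clear window: 50 divisions of 20 g, one pointer turn = 1 kg.
- pan_centre (a point): Centre of the upper face of the round steel pan, 66 mm above the bench when empty. The flat of the pan is 130 mm across, with a low rim that stands 3 mm up, 144 mm across.
- pan (a joint): How far the pan has sunk on its spring (m): 0 when empty, 0.020 m for 1 kg (490 N/m), so about 3 to 5 mm under the beaker; the stop is at 0.021 m and must not be reached (9.6 N pushes it to 0.0195).
- knob_grip (a point): Grip point on the tare knob's upright axis, 224 mm above the bench, 162.5 mm behind the pan's centre (scale x = -162.5, y = 0). The knob: black fluted cylinder, 36 mm diameter, 26 mm tall, on a 9 mm bushing on the head's flat top. This point is 11 mm below the knob's top and 24 mm above the head's top.
- knob (a joint): Angle of the tare knob (rad), growing clockwise seen from above; stays where left (friction 0.04 N m), turns from -3 to 9. It turns the dial card with its divisions: each radian clockwise turns the card 0.4 rad clockwise (facing the dial). At 0 the zero wedge is at the top (12 o'clock); it starts a little off. About 1.5 to 4.5 rad clockwise are needed with the beaker on.
- pointer_hub (a point): Centre of the dial, on the pivot that pointer and dial card share, in the plane of the pointer. The pivot line stands square to the dial face, 25 degrees above level, towards the scale's +x.
- pointer_tip (a point): A point near the end of the black pointer, 48 mm from the hub; a short wide tail is on the other side. Empty, the pointer stands at 12 o'clock; load turns it clockwise (facing the dial), 360 degrees for 1 kg. The knob does not move it.
- zero_mark (a point): The zero point of the dial card, at the point of a black wedge (7 mm wide at the rim) that marks zero: 48 mm from the hub, in the pointer's plane, turning with the card, so that the pointer tip coincides with it at a reading of zero. One division (20 g, 7.2 degrees) is 6 mm along the arc here.
- jar: Bystander: lidded amber glass jar, 60 mm diameter, 66 mm tall. Origin: centre of its underside. Leave it alone.
- tape: Bystander: tape measure standing on edge, 72 x 40 x 66 mm (x, y, z), hook to its +x side. Origin: centre of its underside. Leave it alone.
- torch: Bystander: pocket gas torch standing on a square 80 mm foot, 160 mm tall, nozzle sticking out 82 mm to its +x side. Origin: centre of its underside. Leave it alone.
Things that resemble listed ones, but are neither listed nor needed, are in the scene too. What is shaped like the beaker but pink or purple is not meant.

How it is judged:
By the outcome, as a careful person would: the job done as asked, in the order asked, and still so for the second after the job is handed in, with the robot touching nothing.
It also fails if it takes over 69 s, if anything falls off the work surface, if the arm or the gripper's body presses on something with over 40 N, if the wrist force passes 120 N, or if a joint passes its speed limit or range.

## Working session

There is one attempt and no reset: what is moved stays moved. The work goes in short steps, Python scripts to look and compute and a shell command to move; the robot and the scene stay as the last step left them, time stands still between calls to the robot, and variables do not carry over. Pictures are saved under pics/ and viewed, at most 10 in all, crops included, and the job is handed in when it is done.

```bash
mkdir -p pics; ls; python3 - <<'E'
from bench import *
import cv2,numpy as np
s=sense();print({k:np.round(v,2).tolist() for k,v in s.items()})
for n in("scene","top","wrist"):
    d=snapshot(n);cv2.imwrite(f"pics/{n}0.png",d["img"][:,:,::-1]);print(n,d["fx"],d["cx"],d["cy"],np.round(d["extrinsics"],3).tolist(),d["dist"])
a=[cv2.imread(f"pics/{n}0.png") for n in("scene","top")]
cv2.imwrite("pics/both0.png",cv2.resize(np.hstack(a),(800,300)))
E
```

```text
pics
{'time': 0.0, 'joint_pos': [60.59, 7.52, 85.33, -0.0, 87.26, -4.89], 'qd': [-0.03, 0.12, 0.03, -0.01, 0.02, -0.07], 'joint_efforts': [0.0, -56.94, -50.06, -0.0, 0.01, 0.0], 'tool_pos': [248.8, 545.72, 403.63], 'tcp_rot': [-179.89, -0.01, 155.49], 'ft_force': [0.21, 0.22, 0.28], 'wrist_torque': [-0.01, -0.03, 0.01], 'grip_force': 0.0, 'finger_gap': 85.48}
scene 447.25898501175703 253.79001877143637 186.54032183101427 [[0.476, 0.608, -0.635, 1421.955], [0.879, -0.312, 0.36, -514.855], [0.021, -0.73, -0.684, 1165.737], [0.0, 0.0, 0.0, 1.0]] [-0.15058511  0.          0.          0.          0.        ]
top 352.8625353920392 257.20046150147874 190.2416857303936 [[-0.026, -0.991, 0.128, 379.85], [-0.999, 0.03, 0.025, 2.841], [-0.028, -0.127, -0.991, 1190.845], [0.0, 0.0, 0.0, 1.0]] [-0.07317432  0.          0.          0.          0.        ]
wrist 299.7535446750428 260.9337851225018 192.99573896749862 [[0.416, 0.879, 0.235, 189.99], [0.909, -0.401, -0.109, 571.862], [-0.002, 0.259, -0.966, 374.685], [0.0, 0.0, 0.0, 1.0]] [-0.06343374  0.          0.          0.          0.        ]
```

View pics/scene0.png

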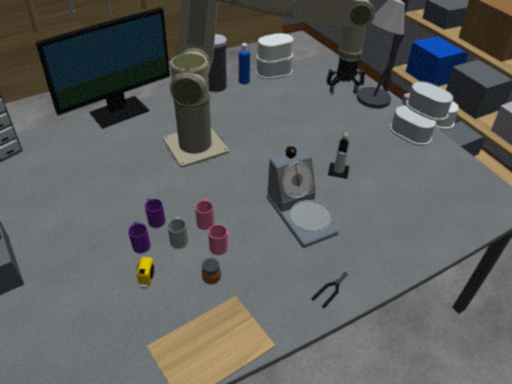

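View pics/top0.png

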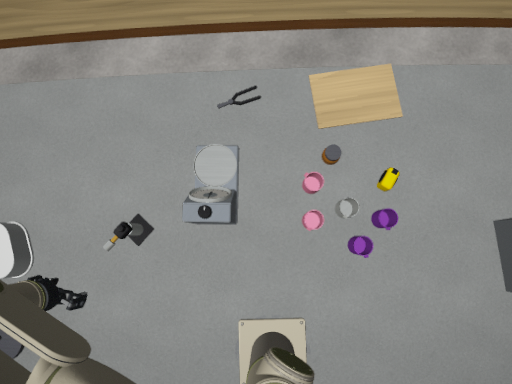

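```bash
cat > h.py <<'E'
import cv2,numpy as np
from bench import *
def ray(d,u,v):
    K=np.array([[d["fx"],0,d["cx"]],[0,d["fy"],d["cy"]],[0,0,1.]])
    p=cv2.undistortPoints(np.array([[[u,v]]],float),K,np.array(d["dist"],float))[0,0]
    E=np.array(d["extrinsics"]);r=E[:3,:3]@[p[0],p[1],1];return E[:3,3],r/np.linalg.norm(r)
def plane(d,u,v,z):
    o,r=ray(d,u,v);return o+r*(z-o[2])/r[2]
def tri(*rs):
    A=sum(np.eye(3)-np.outer(r,r) for o,r in rs);b=sum((np.eye(3)-np.outer(r,r))@o for o,r in rs)
    x=np.linalg.solve(A,b);return x,[np.linalg.norm((np.eye(3)-np.outer(r,r))@(x-o)) for o,r in rs]
def proj(d,P):
    E=np.linalg.inv(d["extrinsics"]);K=np.array([[d["fx"],0,d["cx"]],[0,d["fy"],d["cy"]],[0,0,1.]])
    return cv2.projectPoints(np.array(P,float).reshape(-1,1,3),cv2.Rodrigues(E[:3,:3])[0],E[:3,3],K,np.array(d["dist"],float))[0][:,0]
E
python3 - <<'E'
import cv2,numpy as np
t=cv2.imread("pics/top0.png");s=cv2.imread("pics/scene0.png")
def c(i,x,y,w,h,f):return cv2.resize(i[y:y+h,x:x+w],None,fx=f,fy=f,interpolation=cv2.INTER_CUBIC)
a=np.hstack([c(t,172,138,80,60+34,5),c(t,310,184,80,94,5)[:470]])[:470]
cv2.imwrite("pics/z1.png",a)
b=np.hstack([c(s,262,140,80,108,5),c(s,160,210,40,108,5)])
cv2.imwrite("pics/z2.png",b)
E
```

```text
(no output)
```

View pics/z1.png

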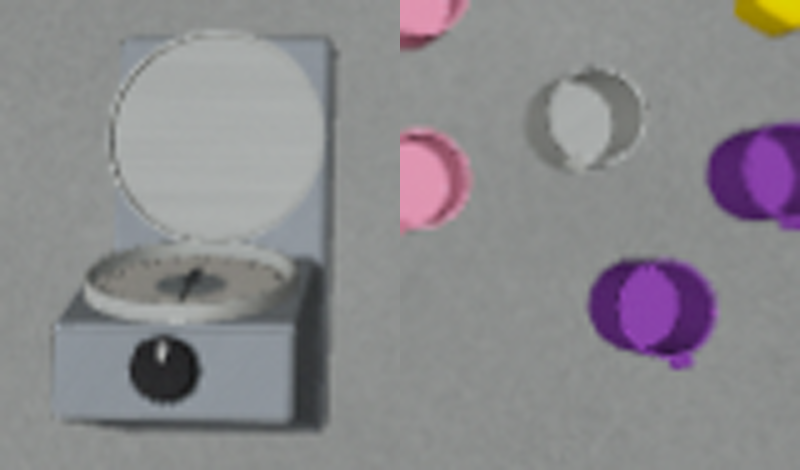

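View pics/z2.png

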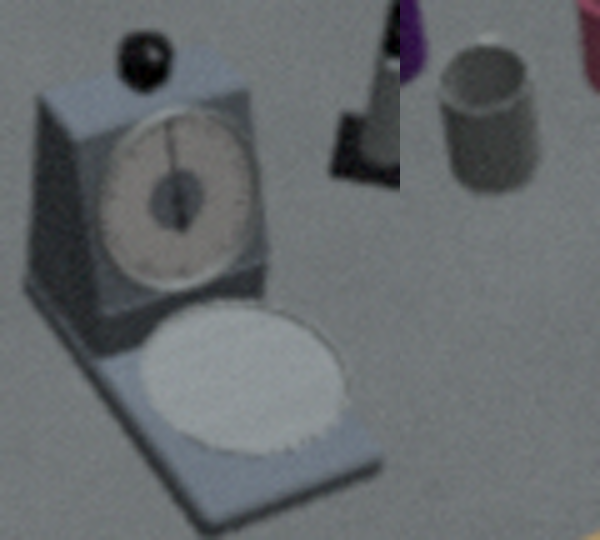

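```bash
python3 - <<'E'
from h import *
t=snapshot("top");s=snapshot("scene")
q=-.4
pt={"pan":((215.6,165.2),(310.6,215.6),69),"knob":((204.8,211.6),(290.9,149.5),235),"beaker":((349,207.8),(176.8,225.6),85)}
for k,(a,b,z) in pt.items():
    a=np.array(a)+q;b=np.array(b)+q
    print(k,plane(t,*a,z),plane(s,*b,z),*tri(ray(t,*a),ray(s,*b)))
for k,p,z in (("pink1",(313,182),85),("pink2",(313,219),85),("purp1",(381,218),85),("purp2",(358,245),85),("scalecorner_r", (172+327/5,138+36/5),34),("scalecorner_l",(172+122/5,138+37/5),34)): print(k,plane(t,*p,z))
s=sense();from scipy.spatial.transform import Rotation as R
r=R.from_euler("xyz",s["tcp_rot"],degrees=True).as_matrix()
w=snapshot("wrist");E=np.array(w["extrinsics"]);print("cam in tool",r.T@(E[:3,3]-s["tool_pos"]),r.T@E[:3,:3]);print(r)
E
```

```text
pan [612.01180805 165.39108728  69.        ] [615.13002686 164.87463761  69.        ] [612.84187561 166.23161077  66.06422135] [np.float64(0.4596248167308641), np.float64(0.4596248167307999)]
knob [449.80354836 172.38009408 235.        ] [452.27241182 172.61858933 235.        ] [450.23155695 173.29203886 233.1944131 ] [np.float64(0.6497459600051958), np.float64(0.6497459600052398)]
beaker [ 459.70309088 -254.44118965   85.        ] [ 464.86308447 -255.91670307   85.        ] [ 460.25566839 -255.14259329   80.11155747] [np.float64(0.4719273927689113), np.float64(0.47192739276888224)]
pink1 [ 543.45509662 -146.53425273   85.        ]
pink2 [ 426.79090705 -141.20527263   85.        ]
purp1 [ 423.37824398 -354.34949019   85.        ]
purp2 [ 342.14827334 -277.21001254   85.        ]
scalecorner_r [684.1161133   94.60848582  34.        ]
scalecorner_l [688.41833672 233.9500451   34.        ]
cam in tool [64.32379585 -0.59004364 29.05217268] [[-1.13248802e-03 -9.65899559e-01 -2.58914581e-01]
 [ 9.99999348e-01 -1.13220219e-03 -1.50218225e-04]
 [-1.48047938e-04 -2.58914582e-01  9.65900211e-01]]
[[-9.09877995e-01  4.14875676e-01 -4.56433775e-04]
 [ 4.14875920e-01  9.09877627e-01 -8.20750841e-04]
 [ 7.47893200e-05 -9.36146512e-04 -9.99999559e-01]]
```

```bash
python3 -m jog '0 0 -.3 0 0 0 -1;0 0 -.3 0 0 0 -1;-.308 -.376 0 0 0 0 -1;-.308 -.376 0 0 0 0 -1;-.308 -.376 0 0 0 0 -1'
for i in 1; do python3 -m jog '-.308 -.376 0 0 0 0 -1;-.308 -.376 0 0 0 0 -1;-.308 -.376 0 0 0 0 -1;-.308 -.376 0 0 0 0 -1;-.308 -.376 0 0 0 0 -1'
python3 -m jog '-.308 -.376 0 0 0 0 -1;-.308 -.376 0 0 0 0 -1;-.308 -.376 0 0 0 0 -1;-.308 -.376 0 0 0 0 -1;-.308 -.376 0 0 0 0 -1'
python3 -m jog '-.308 -.376 0 0 0 0 -1;-.308 -.376 0 0 0 0 -1;-.308 -.376 0 0 0 0 -1;-.308 -.376 0 0 0 0 -1;0 0 0 0 0 0 -1'
python3 -m jog '0 0 0 0 0 .159 -1;0 0 0 0 0 .159 -1;0 0 0 0 0 .159 -1;0 0 0 0 0 .159 -1;0 0 0 0 0 .159 -1'
python3 -m jog '0 0 0 0 0 .159 -1;0 0 0 0 0 .159 -1;0 0 0 0 0 .159 -1;0 0 0 0 0 .159 -1;0 0 0 0 0 .159 -1'
python3 -m jog '0 0 0 0 0 0 -1;0 0 0 0 0 0 -1'; done
```

```text
time: 0.92
tool_pos: [286.3, 403.6, 464.7]
tcp_rot: [180.0, 0.0, 155.5]
ft_force: [0.6, 0.6, 0.9]
finger_gap: 85.3
grip_force: 0.0
time: 1.55
tool_pos: [348.3, 168.5, 464.9]
tcp_rot: [180.0, 0.0, 155.5]
ft_force: [-0.2, 0.5, -0.7]
finger_gap: 85.3
grip_force: 0.0
time: 2.17
tool_pos: [410.4, -66.6, 464.9]
tcp_rot: [180.0, 0.0, 155.5]
ft_force: [0.5, 0.4, 0.9]
finger_gap: 85.6
grip_force: 0.0
time: 2.8
tool_pos: [460.2, -255.6, 463.6]
tcp_rot: [-180.0, -0.1, 155.3]
ft_force: [0.8, 0.1, -0.3]
finger_gap: 85.4
grip_force: 0.0
time: 3.42
tool_pos: [460.1, -252.0, 464.9]
tcp_rot: [180.0, -0.0, 107.5]
ft_force: [-1.0, -0.9, -0.7]
finger_gap: 85.3
grip_force: 0.0
time: 4.05
tool_pos: [460.1, -252.0, 464.9]
tcp_rot: [180.0, -0.0, 59.8]
ft_force: [-0.1, 0.5, -0.5]
finger_gap: 85.6
grip_force: 0.0
time: 4.3
tool_pos: [460.1, -252.5, 464.8]
tcp_rot: [180.0, -0.0, 60.3]
ft_force: [-0.0, -0.9, -0.5]
finger_gap: 85.8
grip_force: 0.0
```

```bash
python3 - <<'E'
from h import *
w=snapshot("wrist");cv2.imwrite("pics/w1.png",w["img"][:,:,::-1])
th=np.linspace(0,2*np.pi,60)
print("expected",proj(w,[[460.3,-254.8,85]]))
E
```

```text
expected [[261.10258423 170.99671846]]
```

View pics/w1.png

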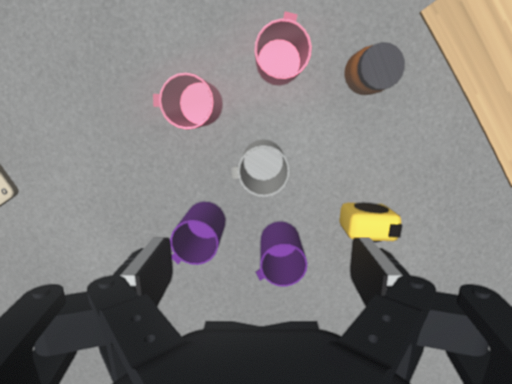

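```bash
python3 - <<'E'
from h import *
w=snapshot("wrist")
g=cv2.cvtColor(w["img"],cv2.COLOR_RGB2LAB)
gray=w["img"].astype(int).mean(2);bg=np.median(gray[125:215,205:225]);print("bg",bg)
e=cv2.Canny(cv2.GaussianBlur(w["img"],(3,3),0),40,100)[130:210,225:305]
c=cv2.HoughCircles(cv2.cvtColor(w["img"],cv2.COLOR_RGB2GRAY)[125:215,220:310],cv2.HOUGH_GRADIENT,1.0,5,param1=80,param2=12,minRadius=22,maxRadius=30)
print(c[0][:5]+[220,125,0])
for u,v,r in c[0][:3]: print(plane(w,u+220,v+125,85),r)
print(plane(w,263.5,169,85))
E
python3 -m jog '0 0 0 0 0 .14 -1;0 0 0 0 0 .14 -1;0 0 0 0 0 .14 -1;0 0 0 0 0 0 -1'
```

```text
bg 150.0
[[262.5        170.5         26.        ]
 [262.5        161.5         22.5       ]
 [265.5        174.5         22.79999924]]
[ 462.03126054 -255.20574343   85.        ] 26.0
[ 467.37109934 -245.84653213   85.        ] 22.5
[ 462.73571867 -261.18614253   85.        ] 22.8
[ 463.95625309 -254.2255428    85.        ]
time: 4.9
tool_pos: [460.1, -252.8, 464.7]
tcp_rot: [-180.0, -0.0, 35.0]
ft_force: [-0.4, 1.1, -0.4]
finger_gap: 85.3
grip_force: 0.0
```

```bash
python3 -m jog '0 .03 .4 0 0 0 -1;0 0 .5 0 0 0 -1;0 0 .5 0 0 0 -1;0 0 .4 0 0 0 -1;0 0 .3 0 0 0 -1'
python3 -m jog '0 0 .3 0 0 0 -1;0 0 .2 0 0 0 -1;0 0 0 0 0 0 -1;0 0 0 0 0 0 .5;0 0 0 0 0 0 .5' 30
python3 -m jog '0 0 0 0 0 0 .5;0 0 0 0 0 0 .5;0 0 0 0 0 0 .5;0 0 0 0 0 0 .5;0 0 0 0 0 0 .5' 30
```

```text
time: 5.52
tool_pos: [461.3, -254.9, 252.5]
tcp_rot: [-179.9, 0.0, 35.2]
ft_force: [0.1, -0.1, 0.1]
finger_gap: 85.6
grip_force: 0.0
time: 6.15
tool_pos: [462.6, -255.8, 206.4]
tcp_rot: [179.9, -0.1, 34.9]
ft_force: [-0.0, 0.2, -1.7]
finger_gap: 61.4
grip_force: 33.0
time: 6.78
tool_pos: [462.6, -255.8, 206.3]
tcp_rot: [179.8, -0.1, 34.9]
ft_force: [0.1, -0.6, 6.8]
finger_gap: 61.8
grip_force: 33.5
```

```bash
python3 -m jog '0 0 -.1 0 0 0 .5;0 0 -.3 0 0 0 .5;0 0 -.4 0 0 0 .5;0 0 -.3 0 0 0 .5;0 0 -.2 0 0 0 .5'
python3 -m jog '0 0 0 0 0 0 .5;.15 -.107 0 0 0 0 .5;.3 -.213 0 0 0 0 .5;.3 -.213 0 0 0 0 .5;.3 -.213 0 0 0 0 .5'
python3 -m jog '.3 -.213 0 0 0 0 .5;.3 -.213 0 0 0 0 .5;.3 -.213 0 0 0 0 .5;.3 -.213 0 0 0 0 .5;.3 -.213 0 0 0 0 .5'
python3 -m jog '.3 -.213 0 0 0 0 .5;.3 -.213 0 0 0 0 .5;.3 -.213 0 0 0 0 .5;.15 -.107 0 0 0 0 .5;.045 -.03 0 0 0 0 .5'
python3 -m jog '0 0 0 0 0 0 .5;0 0 0 0 0 0 .5;0 0 0 0 0 0 .5'
python3 - <<'E'
from h import *
for n in("wrist","top","scene"):
    d=snapshot(n);cv2.imwrite(f"pics/{n}2.png",d["img"][:,:,::-1])
a=[cv2.imread(f"pics/{n}2.png") for n in("wrist","top","scene")]
c=lambda i,x,y:cv2.resize(i[y:y+140,x:x+140],(400,400),interpolation=cv2.INTER_CUBIC)
cv2.imwrite("pics/v2.png",np.hstack([cv2.resize(a[0],(400,300))[:300],cv2.resize(a[1][95:215,130:290],(400,300),interpolation=cv2.INTER_CUBIC)]))
E
```

```text
time: 7.4
tool_pos: [461.9, -255.4, 337.0]
tcp_rot: [179.9, -0.0, 34.9]
ft_force: [0.2, -0.5, -1.7]
finger_gap: 62.0
grip_force: 33.6
time: 8.02
tool_pos: [505.1, -131.9, 332.9]
tcp_rot: [-179.9, 0.1, 34.9]
ft_force: [-0.8, -0.2, -1.4]
finger_gap: 61.7
grip_force: 33.6
time: 8.65
tool_pos: [566.9, 41.3, 332.8]
tcp_rot: [-179.9, 0.1, 34.9]
ft_force: [0.0, -0.6, -2.3]
finger_gap: 61.8
grip_force: 33.6
time: 9.28
tool_pos: [612.4, 166.6, 333.3]
tcp_rot: [-180.0, 0.1, 35.0]
ft_force: [-0.1, -0.8, -1.5]
finger_gap: 61.4
grip_force: 33.6
time: 9.65
tool_pos: [612.8, 164.4, 334.8]
tcp_rot: [180.0, 0.0, 34.8]
ft_force: [-0.1, -0.3, -2.4]
finger_gap: 61.6
grip_force: 33.6
```

View pics/v2.png

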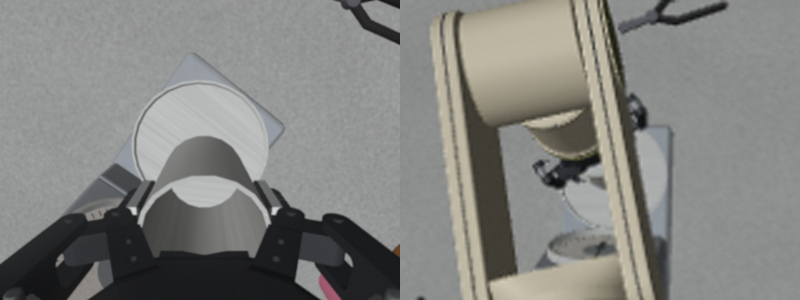

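```bash
python3 - <<'E'
from h import *
w=snapshot("wrist");s=400/512
th=np.radians(np.arange(0,360,1))
def circ(x,y,z,r):
    p=proj(w,np.c_[x+r*np.cos(th),y+r*np.sin(th),np.full(360,z)])*s
    p=p[p[:,1]<300]
    return "L%.1f R%.1f T%.1f"%(p[:,0].min(),p[:,0].max(),p[:,1].min())
print("pan 132/270/81:",circ(612.5,165.5,69,72))
print("rim 140/268/174:",circ(612.8,165,214,31))
print("bottom top 136:",circ(612.8,165,128.5,31))
print(sense()["tool_pos"])
E
python3 -c "
import cv2
i=cv2.imread('pics/wrist2.png')[80:300,150:370]
cv2.imwrite('pics/v3.png',cv2.resize(i,(600,600),interpolation=cv2.INTER_CUBIC))"
```

```text
pan 132/270/81: L133.6 R270.5 T81.3
rim 140/268/174: L133.1 R269.3 T173.2
bottom top 136: L163.7 R240.8 T134.3
[612.86468036 164.97358214 334.83934238]
```

View pics/v3.png

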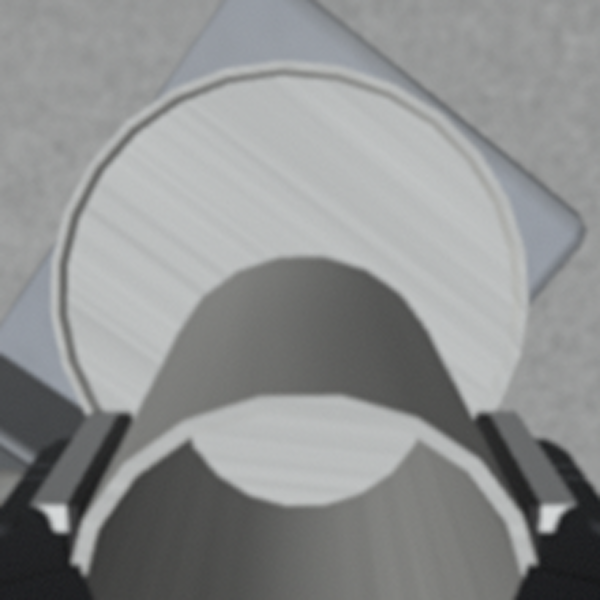

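```bash
python3 -m jog '.02 -.035 0 0 0 0 .5;0 0 .2 0 0 0 .5;0 0 .2 0 0 0 .5;0 0 .1 0 0 0 .5;0 0 .06 0 0 0 .5'
python3 -m jog '0 0 0.03 0 0 0 .5;0 0 .03 0 0 0 .5;0 0 0 0 0 0 .5;0 0 0 0 0 0 .5'
python3 -m jog '0 0 0.02 0 0 0 .5;0 0 .01 0 0 0 .5;0 0 0 0 0 0 .5;0 0 0 0 0 0 .5'
```

```text
time: 10.48
tool_pos: [612.1, 169.3, 277.0]
tcp_rot: [-180.0, 0.1, 34.9]
ft_force: [-0.5, -0.1, -1.9]
finger_gap: 61.0
grip_force: 33.6
time: 10.98
tool_pos: [612.6, 169.4, 273.1]
tcp_rot: [180.0, -0.0, 34.9]
ft_force: [-0.1, -0.7, -2.6]
finger_gap: 61.6
grip_force: 33.6
time: 11.48
tool_pos: [612.6, 169.4, 269.9]
tcp_rot: [180.0, -0.0, 34.9]
ft_force: [0.9, 0.4, -0.2]
finger_gap: 61.8
grip_force: 33.6
```

```bash
python3 -m jog '0 0 0.01 0 0 0 .5;0 0 0 0 0 0 .5'; python3 -m jog '0 0 0 0 0 0 .5';python3 -m jog '0 0 0 0 0 0 .5'; python3 -m jog '0 0 0.01 0 0 0 .5;0 0 0 0 0 0 .5'; python3 -m jog '0 0 0 0 0 0 .5';python3 -m jog '0 0 0 0 0 0 .5'
```

```text
time: 11.72
tool_pos: [612.6, 169.4, 268.7]
tcp_rot: [180.0, -0.0, 34.9]
ft_force: [1.2, 0.3, 0.3]
finger_gap: 61.2
grip_force: 33.7
time: 11.85
tool_pos: [612.6, 169.3, 268.8]
tcp_rot: [180.0, -0.0, 34.9]
ft_force: [0.4, 0.3, 0.7]
finger_gap: 61.5
grip_force: 33.7
time: 11.98
tool_pos: [612.6, 169.4, 268.8]
tcp_rot: [180.0, -0.0, 34.9]
ft_force: [0.5, -1.0, -0.3]
finger_gap: 61.5
grip_force: 33.7
time: 12.22
tool_pos: [612.5, 169.4, 267.7]
tcp_rot: [180.0, -0.0, 34.9]
ft_force: [0.8, 0.3, -1.0]
finger_gap: 61.9
grip_force: 33.7
time: 12.35
tool_pos: [612.5, 169.4, 267.8]
tcp_rot: [180.0, -0.0, 34.9]
ft_force: [1.3, 0.3, 0.2]
finger_gap: 61.4
grip_force: 33.7
time: 12.48
tool_pos: [612.5, 169.3, 267.8]
tcp_rot: [180.0, -0.0, 34.9]
ft_force: [0.9, 0.5, -0.8]
finger_gap: 61.5
grip_force: 33.7
```

```bash
python3 -m jog '0 0 0 0 0 0 .5;0 0 0 0 0 0 .5' 20; python3 -m jog '0 0 0 0 0 0 -.48;0 0 0 0 0 0 -.52;0 0 0 0 0 0 -.6;0 0 0 0 0 0 -.7;0 0 0 0 0 0 -.8'; python3 -m jog '0 0 0 0 0 0 -.95;0 0 0 0 0 0 -.95'
python3 -m jog '0 0 -.1 0 0 0 -.95;0 0 -.2 0 0 0 -1;0 0 -.4 0 0 0 -1;0 0 -.4 0 0 0 -1;0 0 -.3 0 0 0 -1'
python3 - <<'E'
from h import *
d=snapshot("wrist");cv2.imwrite("pics/wrist4.png",d["img"][:,:,::-1]);print(sense()["tool_pos"])
E
```

```text
time: 12.72
tool_pos: [612.5, 169.4, 267.7]
tcp_rot: [180.0, -0.0, 34.9]
ft_force: [1.6, 1.5, 0.4]
finger_gap: 61.8
grip_force: 33.7
time: 13.35
tool_pos: [612.5, 169.3, 267.7]
tcp_rot: [-180.0, 0.0, 34.9]
ft_force: [0.5, -0.3, 0.3]
finger_gap: 76.7
grip_force: 0.0
time: 13.6
tool_pos: [612.5, 169.4, 267.7]
tcp_rot: [-180.0, 0.0, 34.9]
ft_force: [0.3, -0.8, -1.0]
finger_gap: 83.4
grip_force: 0.0
time: 14.22
tool_pos: [612.7, 169.4, 412.2]
tcp_rot: [179.9, -0.2, 34.9]
ft_force: [1.3, 0.6, -0.0]
finger_gap: 85.0
grip_force: 0.0
[613.2881045  169.55602957 416.96951193]
```

View pics/wrist4.png

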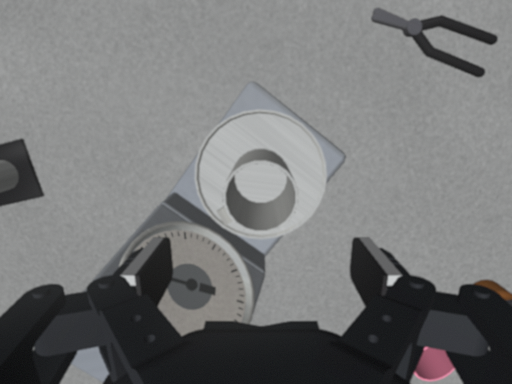

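```bash
python3 - <<'E'
from h import *
w=snapshot("wrist");print(sense()["tool_pos"],sense()["tcp_rot"])
th=np.radians(np.arange(0,360,1))
def circ(x,y,z,r):
    p=proj(w,np.c_[x+r*np.cos(th),y+r*np.sin(th),np.full(360,z)])
    return "L%.1f R%.1f T%.1f B%.1f"%(p[:,0].min(),p[:,0].max(),p[:,1].min(),p[:,1].max())
B=(612.5,169.4)
print("pan 195/327/110/238:",circ(*B,65,72))
print("rim 225.5/295.5/-/230:",circ(*B,147,31))
print("outer base T148",circ(*B,62,31))
print("inner base 234 288 T160",circ(*B,64.5,28.5))
E
```

```text
[613.43895857 169.58062429 415.09743177] [179.7620224   -0.53043807  34.89351083]
pan 195/327/110/238: L192.9 R323.6 T110.5 B238.8
rim 225.5/295.5/-/230: L220.8 R295.0 T160.8 B232.4
outer base T148 L230.4 R286.2 T149.5 B204.3
inner base 234 288 T160 L232.4 R284.1 T152.0 B202.8
```

```bash
python3 -m jog '0 0 0 0 0 .146 -1;0 0 0 0 0 .146 -1;0 0 0 0 0 .146 -1;0 0 0 0 0 .146 -1;0 0 0 0 0 0 -1'
python3 -m jog '0 0 0 0 -.125 0 -1;0 0 0 0 -.125 0 -1;0 0 0 0 -.125 0 -1;0 0 0 0 -.125 0 -1;.43 -.035 .23 0 0 0 -1'
python3 -m jog '0 0 0 0 0 0 -1;0 0 0 0 0 0 -1;0 0 0 0 0 0 -1'
python3 - <<'E'
from h import *
d=snapshot("wrist");cv2.imwrite("pics/wrist5.png",d["img"][:,:,::-1])
yaw=np.radians(-2);ex=np.array([np.cos(yaw),np.sin(yaw),0]);pan=np.array([612,168,0.])
hub=pan-108*ex+[0,0,141];print("hub guess",proj(d,hub),sense()["joint_pos"])
E
python3 -c "
import cv2
cv2.imwrite('pics/v5.png',cv2.resize(cv2.imread('pics/wrist5.png'),(800,600),interpolation=cv2.INTER_CUBIC))"
```

```text
time: 14.95
tool_pos: [612.4, 169.3, 407.8]
tcp_rot: [180.0, -0.0, -0.1]
ft_force: [-0.4, 0.5, 0.4]
finger_gap: 85.1
grip_force: 0.0
time: 15.58
tool_pos: [639.2, 172.9, 369.6]
tcp_rot: [-179.8, 29.8, 0.2]
ft_force: [1.2, 0.1, -0.7]
finger_gap: 85.3
grip_force: 0.0
time: 15.95
tool_pos: [638.1, 172.9, 368.9]
tcp_rot: [-179.9, 29.8, -0.0]
ft_force: [-0.0, -0.5, 0.4]
finger_gap: 85.5
grip_force: 0.0
hub guess [[261.99740064 199.05746827]] [  9.34787228  33.24461995  59.89541373   5.27052117 116.21885593
 100.52376369]
```

View pics/v5.png

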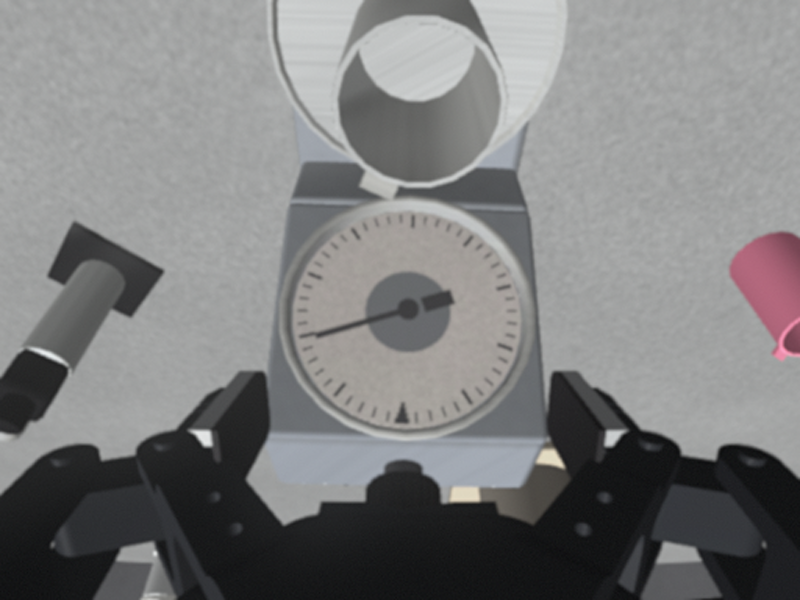

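```bash
cat > dial.py <<'E'
from h import *
def dial(d,yaw=-2.0):
    y=np.radians(yaw);ex=np.array([np.cos(y),np.sin(y),0]);n=np.cos(np.radians(25))*ex+np.array([0,0,np.sin(np.radians(25))])
    up=np.array([0,0,1.])-n[2]*n;up/=np.linalg.norm(up);rt=np.cross(up,n)   # right when facing dial
    c0=np.array([612,168,0.])-108*ex+[0,0,141]
    g=d["img"].astype(float).mean(2);V,U=np.mgrid[0:384,0:512]
    K=np.array([[d["fx"],0,d["cx"]],[0,d["fy"],d["cy"]],[0,0,1.]])
    u=cv2.undistortPoints(np.stack([U,V],-1).reshape(-1,1,2).astype(float),K,np.array(d["dist"],float))[:,0]
    E=np.array(d["extrinsics"]);r=np.c_[u,np.ones(len(u))]@E[:3,:3].T;o=E[:3,3]
    P=o+r*(((c0-o)@n)/(r@n))[:,None];a=((P-c0)@rt).reshape(384,512);b=((P-c0)@up).reshape(384,512)
    # white card disc -> centre
    m=(np.hypot(a,b)<75);b0,a0=0,0
    face=((g>120)&(np.abs(d["img"][...,0].astype(int)-d["img"][...,2])>6)&m).astype(np.uint8)
    k,l,st,ce=cv2.connectedComponentsWithStats(face);i=1+st[1:,4].argmax()
    h=cv2.convexHull(np.argwhere(l==i)[:,::-1].astype(np.int32))[:,0]
    (ca,cb),R=cv2.minEnclosingCircle(np.c_[a[h[:,1],h[:,0]],b[h[:,1],h[:,0]]].astype(np.float32))
    print("disc centre",ca,cb,"R",R)
    # hub: central dark-grey spot
    q=np.hypot(a-ca,b-cb);s=(g<130)&(q<24);
    hub=(np.array([a[s].min()+a[s].max(),b[s].min()+b[s].max()])/2)
    a=a-ca;b=b-cb;rr=np.hypot(a,b);ang=np.degrees(np.arctan2(a,b))
    dk=(g<75)
    k,l,st,ce=cv2.connectedComponentsWithStats((dk&(rr>47)&(rr<58)).astype(np.uint8));
    for j in range(1,k):
        if st[j,4]>=4:
            t=l==j;print("outer dark",st[j,4],"ang %.1f r %.1f"%(np.degrees(np.arctan2(a[t].mean(),b[t].mean())),rr[t].mean()),ce[j])
    t=(g<90)&(rr>28)&(rr<44);k,l,st,ce=cv2.connectedComponentsWithStats(t.astype(np.uint8))
    for j in range(1,k):
        if st[j,4]>=5:
            t=l==j;print("mid dark",st[j,4],"ang %.1f r %.1f"%(np.degrees(np.arctan2(a[t].mean(),b[t].mean())),rr[t].mean()),ce[j])
    def at(px):
        p=np.array(px);return np.round([a[int(p[1]),int(p[0])],b[int(p[1]),int(p[0])]],1)
    return at
if __name__=="__main__":
    at=dial(snapshot("wrist"));f=.64
    for p in((409*f,309.5*f),(317*f,334*f),(402*f,404*f)):print(at(p))
E
python3 dial.py
```

```text
disc centre 1.427824854850769 -0.0755937471985817 R 59.71991729736328
outer dark 29 ang 1.9 r 54.1 [256.75862069 266.34482759]
mid dark 46 ang 73.4 r 36.1 [217.08695652 210.10869565]
[-0.6 -0.9]
[46.5 13. ]
[ 1.8 47.8]
```

```bash
python3 -m jog '0 0 -.5 0 0 0 -1;0 0 0 0 .125 0 -1;0 0 0 0 .125 0 -1;0 0 0 0 .125 0 -1;0 0 0 0 .125 0 -1'
python3 -m jog '-.35 0 -.35 0 0 0 -1;-.45 0 -.14 0 0 0 -1;-.45 0 0 0 0 0 -1;-.45 0 0 0 0 0 -1;-.44 -.01 0 0 0 0 -1'
python3 -m jog '0 0 0 0 0 -.167 -1;0 0 0 0 0 -.167 -1;0 0 0 0 0 -.167 -1;0 0 0 0 0 -.167 -1;0 0 0 0 0 -.167 -1'
python3 -m jog '0 0 0 0 0 -.167 -1;0 0 0 0 0 -.167 -1;0 0 0 0 0 -.167 -1;0 0 0 0 0 -.167 -1;0 0 0 0 0 -.167 -1'
python3 -m jog '0 0 0 0 0 -.167 -1;0 0 0 0 0 -.167 -1;0 0 0 0 0 -.167 -1;0 0 0 0 0 -.167 -1;0 0 0 0 0 -.167 -1'
python3 -m jog '0 0 0 0 0 -.167 -1;0 0 0 0 0 -.167 -1;0 0 0 0 0 -.167 -1;0 0 0 0 0 0 -1;0 0 0 0 0 0 -1'
python3 - <<'E'
from h import *
d=snapshot("wrist");cv2.imwrite("pics/w6.png",d["img"][:,:,::-1]);s=sense();print(s["tool_pos"],s["tcp_rot"],s["joint_pos"])
e=proj(d,[450,174,235])[0];print("exp",e)
g=d["img"].astype(float).mean(2);m=(g<60).astype(np.uint8)
k,l,st,ce=cv2.connectedComponentsWithStats(m)
for j in range(1,k):
    if st[j,4]>60:print(st[j],ce[j])
c=cv2.HoughCircles(d["img"].mean(2).astype(np.uint8),cv2.HOUGH_GRADIENT,1,5,param1=80,param2=12,minRadius=18,maxRadius=32)
if c is not None:
  for u,v,r in c[0]:
    if np.hypot(u-e[0],v-e[1])<25:print(u,v,r,plane(d,u,v,235))
E
```

```text
time: 16.68
tool_pos: [663.0, 172.8, 411.4]
tcp_rot: [-180.0, -0.4, -0.1]
ft_force: [-0.3, -0.7, 0.1]
finger_gap: 85.2
grip_force: 0.0
time: 17.3
tool_pos: [447.3, 174.2, 459.8]
tcp_rot: [-180.0, -0.1, -0.1]
ft_force: [0.1, 0.5, 0.2]
finger_gap: 85.3
grip_force: 0.0
time: 17.92
tool_pos: [448.8, 174.2, 459.9]
tcp_rot: [179.9, -0.1, 50.3]
ft_force: [0.1, 0.1, -0.2]
finger_gap: 85.7
grip_force: 0.0
time: 18.55
tool_pos: [448.8, 174.2, 459.8]
tcp_rot: [179.9, -0.0, 100.4]
ft_force: [-0.6, 0.1, 1.0]
finger_gap: 85.5
grip_force: 0.0
time: 19.18
tool_pos: [448.8, 174.2, 459.8]
tcp_rot: [179.9, 0.1, 150.5]
ft_force: [0.6, -0.7, 0.1]
finger_gap: 85.3
grip_force: 0.0
time: 19.8
tool_pos: [449.0, 174.3, 459.2]
tcp_rot: [180.0, 0.1, 180.0]
ft_force: [0.5, 0.5, 0.2]
finger_gap: 85.5
grip_force: 0.0
[449.07630655 174.26577695 459.03008331] [ 1.79988600e+02  4.59228314e-02 -1.79971704e+02] [ 1.51078442e+01 -1.20835192e+01  9.86753371e+01 -9.41191716e-04
  9.33608748e+01 -7.49205115e+01]
exp [261.92005678 211.4164159 ]
[ 414   96   60   76 1444] [440.6232687  136.77700831]
[488 119  24  44 593] [503.25801012 142.43507589]
[ 238  181   51   54 2045] [263.25867971 206.87677262]
[    0   238   512   146 39503] [264.29164874 334.05586917]
262.5 209.5 26.7 [448.61904936 174.39733987 235.        ]
267.5 208.5 30.3 [447.90496358 177.81540467 235.        ]
265.5 214.5 31.4 [452.23693977 176.46033086 235.        ]
262.5 202.5 23.4 [443.6151477  174.39667231 235.        ]
256.5 207.5 31.4 [447.17741644 170.29931022 235.        ]
257.5 212.5 20.7 [450.77948711 170.96677293 235.        ]
```

```bash
python3 -m jog '-.01 -.009 .2 0 0 0 -1;0 0 .3 0 0 0 -1;0 0 .2 0 0 0 -1;0 0 .11 0 0 0 -1;0 0 0 0 0 0 -1' 25
python3 -m jog '0 0 0 0 0 0 -.2;0 0 0 0 0 0 0;0 0 0 0 0 0 .1;0 0 0 0 0 0 .14;0 0 0 0 0 0 .16'
python3 -m jog '0 0 0 0 0 0 .4;0 0 0 0 0 0 .4;0 0 0 0 0 0 .4;0 0 0 0 0 0 .4;0 0 0 0 0 0 .4'
```

```text
time: 20.48
tool_pos: [449.9, 173.3, 376.2]
tcp_rot: [-180.0, -0.1, -179.8]
ft_force: [0.2, -0.3, -0.0]
finger_gap: 85.4
grip_force: 0.0
time: 21.1
tool_pos: [450.4, 174.9, 379.0]
tcp_rot: [179.7, 0.1, -179.7]
ft_force: [-0.5, 10.5, 2.2]
finger_gap: 36.1
grip_force: 5.3
time: 21.72
tool_pos: [450.4, 175.0, 379.1]
tcp_rot: [179.7, 0.1, -179.7]
ft_force: [-0.8, 10.4, 3.2]
finger_gap: 35.2
grip_force: 24.8
```

```bash
python3 -m jog '0 .02 0 0 0 0 .4;0 0 0 0 0 0 .4'
python3 -m jog '0 0 0 0 0 .15 .4;0 0 0 0 0 .15 .4;0 0 0 0 0 .15 .4;0 0 0 0 0 .15 .4;0 0 0 0 0 0 .4'
```

```text
time: 21.98
tool_pos: [450.5, 175.8, 379.1]
tcp_rot: [179.9, 0.1, -179.8]
ft_force: [-2.0, 1.6, 6.6]
finger_gap: 35.2
grip_force: 25.0
time: 22.6
tool_pos: [450.4, 175.4, 379.1]
tcp_rot: [179.9, 0.1, 144.1]
ft_force: [-3.7, -0.5, 6.6]
finger_gap: 35.6
grip_force: 25.1
```

```bash
python3 -m jog '0 0 0 0 0 .15 .4;0 0 0 0 0 .15 .4;0 0 0 0 0 .15 .4;0 0 0 0 0 .15 .4;0 0 0 0 0 .15 .4'
python3 -m jog '0 0 0 0 0 0 .4'
```

```text
time: 23.22
tool_pos: [450.1, 175.2, 379.0]
tcp_rot: [180.0, 0.0, 98.9]
ft_force: [-7.8, -1.4, 9.7]
finger_gap: 35.5
grip_force: 25.4
time: 23.35
tool_pos: [450.1, 175.2, 379.0]
tcp_rot: [180.0, 0.0, 99.1]
ft_force: [-6.7, -2.8, 9.5]
finger_gap: 35.3
grip_force: 25.4
```

```bash
python3 -m jog '0 -.013 0 0 0 .15 .4;0 0 0 0 0 .15 .4;0 0 0 0 0 .15 .4;0 0 0 0 0 .15 .4;0 0 0 0 0 .15 .4'
python3 -m jog '0 0 0 0 0 .15 .4;0 0 0 0 0 .15 .4;0 0 0 0 0 .15 .4;0 0 0 0 0 .15 .4;0 0 0 0 0 .15 .4'
python3 -m jog '0 0 0 0 0 .108 .4;0 0 0 0 0 0 .4;0 0 0 0 0 0 .4'
```

```text
time: 23.98
tool_pos: [449.1, 175.2, 379.1]
tcp_rot: [179.9, -0.1, 53.9]
ft_force: [-3.7, -0.2, 8.0]
finger_gap: 35.4
grip_force: 25.2
time: 24.6
tool_pos: [448.9, 175.6, 379.1]
tcp_rot: [-179.9, -0.1, 8.9]
ft_force: [-4.8, 1.2, 7.1]
finger_gap: 35.2
grip_force: 25.2
time: 24.98
tool_pos: [448.9, 175.6, 379.1]
tcp_rot: [-179.9, -0.1, 2.7]
ft_force: [-5.3, 2.3, 8.4]
finger_gap: 35.3
grip_force: 25.2
```

```bash
python3 -m jog '0 0 0 0 0 0 .1;0 0 0 0 0 0 0;0 0 0 0 0 0 -.4;0 0 0 0 0 0 -1;0 0 0 0 0 0 -1'
python3 -m jog '0 0 -.3 0 0 .043 -1;0 0 -.5 0 0 0 -1;.4 0 0 0 0 0 -1;.45 0 0 0 0 0 -1;.45 0 .1 0 0 0 -1'
python3 -m jog '.45 .02 .12 0 0 0 -1;.39 0 .25 0 0 0 -1;0 0 0 0 -.125 0 -1;0 0 0 0 -.125 0 -1;0 0 0 0 -.125 0 -1'
python3 -m jog '0 0 0 0 -.125 0 -1;0 0 .5 0 0 0 -1;0 0 0 0 0 0 -1;0 0 0 0 0 0 -1;0 0 0 0 0 0 -1'
python3 dial.py
```

```text
time: 25.6
tool_pos: [449.0, 175.2, 377.5]
tcp_rot: [180.0, 0.0, 2.7]
ft_force: [0.1, -0.4, -0.3]
finger_gap: 85.7
grip_force: 0.0
time: 26.22
tool_pos: [580.5, 175.6, 448.8]
tcp_rot: [-180.0, -0.1, 0.2]
ft_force: [-0.1, 0.8, 0.8]
finger_gap: 85.5
grip_force: 0.0
time: 26.85
tool_pos: [663.1, 173.7, 410.4]
tcp_rot: [180.0, 22.7, 0.2]
ft_force: [0.5, 0.3, -0.6]
finger_gap: 86.1
grip_force: 0.0
time: 27.48
tool_pos: [639.2, 173.8, 371.2]
tcp_rot: [-179.9, 29.6, 0.2]
ft_force: [0.2, 0.0, 0.1]
finger_gap: 85.3
grip_force: 0.0
disc centre 1.197409987449646 -0.1907694786787033 R 59.652252197265625
outer dark 24 ang 73.6 r 54.4 [196.         214.91666667]
mid dark 45 ang 73.4 r 36.1 [218.17777778 209.57777778]
[-0.  -0.6]
[47.4 13.6]
[ 2.3 48.6]
```

```bash
python3 - <<'E'
from h import *
d=snapshot("wrist");i=d["img"][110:290,170:350,::-1]
cv2.imwrite("pics/v7.png",cv2.resize(np.ascontiguousarray(i),(600,600),interpolation=cv2.INTER_CUBIC))
E
```

```text
(no output)
```

View pics/v7.png

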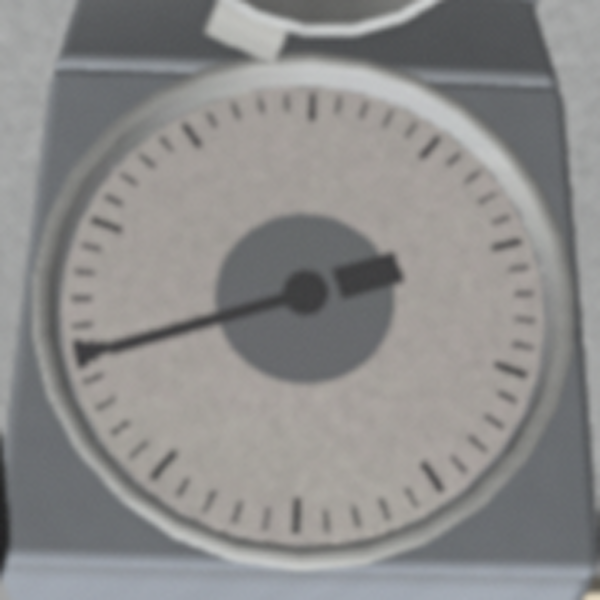

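```bash
python3 - <<'E'
from h import *
from scipy.optimize import least_squares
d=snapshot("wrist");d2=[snapshot("wrist")["img"].astype(float) for _ in range(6)]
g=np.mean(d2,0).mean(2)
G=cv2.resize(g[110:290,170:350],(1440,1440),interpolation=cv2.INTER_CUBIC)
y=np.radians(-2);ex=np.array([np.cos(y),np.sin(y),0]);n=np.cos(np.radians(25))*ex+[0,0,np.sin(np.radians(25))]
up=np.array([0,0,1.])-n[2]*n;up/=np.linalg.norm(up);rt=np.cross(up,n);c0=np.array([612,168,0.])-108*ex+[0,0,141]
# dial-plane (mm) image by ray casting: 0.1 mm grid
A,B=np.meshgrid(np.arange(-62,62,.1),np.arange(62,-62,-.1))
uv=proj(d,(c0+A[...,None]*rt+B[...,None]*up).reshape(-1,3)).reshape(A.shape+(2,)).astype(np.float32)
W=cv2.remap(g.astype(np.float32),uv,None,cv2.INTER_CUBIC);
# grey inner disc of the card -> rough centre, then tick angular signal
def val(cx,cy,r,th):return cv2.remap(W,((cx+r*np.sin(th)+62)*10).astype(np.float32),((62-cy-r*np.cos(th))*10).astype(np.float32),cv2.INTER_LINEAR)
th=np.radians(np.arange(0,360,.25))
def F(p,f=50):  # amplitude of 50-fold signal at 53.5..55 mm
    R,T=np.meshgrid(np.arange(51,55,.5),th);v=val(p[0],p[1],R,T).mean(1);z=np.exp(1j*50*th);
    return (v*z).sum()
best=max(((abs(F((a,b))),a,b) for a in np.arange(-2,4,.25) for b in np.arange(-3,3,.25)))
print("card centre",best);c=best[1:]
v=-F(c);ph=np.degrees(np.angle(v))/50;print("tick phase mod 7.2:",ph%7.2)
R,T=np.meshgrid(np.arange(51,56,.5),th);v=val(*c,R,T).mean(1)
w=np.clip(np.median(v)-v,0,None);k=(np.degrees(th)>69.5)&(np.degrees(th)<79);print("wedge",(w*np.degrees(th))[k].sum()/w[k].sum())
# pointer direction: centre line at several radii and tail
P=[]
for r in np.arange(24,45,1.):
    t=np.radians(np.arange(60,88,.1));q=val(*c,np.full_like(t,r),t).ravel();m=np.clip(np.median(q)-15-q,0,None)
    a=(m*t).sum()/m.sum();P.append((c[0]+r*np.sin(a),c[1]+r*np.cos(a)))
P=np.array(P);vx,vy,x0,y0=cv2.fitLine(P.astype(np.float32),cv2.DIST_HUBER,0,.01,.01).ravel()
print("pointer dir",np.degrees(np.arctan2(abs(vx),vy*np.sign(vx))),"line offset from card centre",(c[0]-x0)*vy-(c[1]-y0)*vx)
E
```

```text
card centre (np.float64(9330.875507276249), np.float64(1.25), np.float64(-0.5))
tick phase mod 7.2: 1.2098373781243537
wedge 73.16602269771377
pointer dir 71.66677 line offset from card centre -0.6526363868740646
```

```bash
python3 -m jog '0 0 -.5 0 0 0 -1;0 0 0 0 .125 0 -1;0 0 0 0 .125 0 -1;0 0 0 0 .125 0 -1;0 0 0 0 .125 0 -1'
python3 -m jog '-.39 0 -.35 0 0 0 -1;-.45 -.024 -.12 0 0 0 -1;-.45 0 0 0 0 0 -1;-.45 0 0 0 0 0 -1;-.4 0 0 0 0 0 -1'
python3 -m jog '0 0 0 0 0 0 -1;0 0 0 0 0 0 -1'
```

```text
time: 28.55
tool_pos: [663.0, 173.7, 410.7]
tcp_rot: [-180.0, -0.2, 0.2]
ft_force: [0.4, -0.1, -0.0]
finger_gap: 85.4
grip_force: 0.0
time: 29.18
tool_pos: [447.3, 175.5, 457.7]
tcp_rot: [-180.0, -0.0, 0.2]
ft_force: [-0.1, -0.1, 1.4]
finger_gap: 85.3
grip_force: 0.0
time: 29.42
tool_pos: [449.1, 175.6, 458.0]
tcp_rot: [-180.0, -0.1, 0.2]
ft_force: [-0.0, 0.3, -0.4]
finger_gap: 85.4
grip_force: 0.0
```

```bash
python3 -m jog '0 -.003 .2 0 0 0 -1;0 0 .3 0 0 0 -1;0 0 .2 0 0 0 -1;0 0 .09 0 0 0 -1;0 0 0 0 0 0 -1' 25
python3 -m jog '0 0 0 0 0 0 -.2;0 0 0 0 0 0 0;0 0 0 0 0 0 .1;0 0 0 0 0 0 .14;0 0 0 0 0 0 .16'
python3 -m jog '0 0 0 0 0 0 .4;0 0 0 0 0 0 .4;0 0 0 0 0 0 .4;0 0 0 0 0 -.055 .4;0 0 0 0 0 0 .4'
python3 -m jog '0 0 0 0 0 0 .4;0 0 0 0 0 0 .4'
```

```text
time: 30.05
tool_pos: [449.0, 175.7, 377.3]
tcp_rot: [180.0, 0.1, 0.1]
ft_force: [0.0, 0.1, 0.3]
finger_gap: 85.2
grip_force: 0.0
time: 30.68
tool_pos: [449.0, 175.9, 378.9]
tcp_rot: [-180.0, -0.0, 0.2]
ft_force: [-0.1, 0.1, 1.3]
finger_gap: 35.9
grip_force: 1.9
time: 31.3
tool_pos: [449.0, 175.9, 378.9]
tcp_rot: [-180.0, -0.0, 3.5]
ft_force: [-2.3, -1.0, 4.9]
finger_gap: 35.2
grip_force: 25.0
time: 31.55
tool_pos: [449.0, 175.9, 378.9]
tcp_rot: [-180.0, -0.0, 3.5]
ft_force: [-1.1, -0.4, 5.0]
finger_gap: 34.7
grip_force: 25.0
```

Release, return to the viewing pose, and re-measure.

```bash
python3 -m jog '0 0 0 0 0 0 .1;0 0 0 0 0 0 0;0 0 0 0 0 0 -.4;0 0 0 0 0 0 -1;0 0 0 0 0 0 -1' >/dev/null
python3 -m jog '0 0 -.3 0 0 .055 -1;0 0 -.5 0 0 0 -1;.4 0 0 0 0 0 -1;.45 0 0 0 0 0 -1;.45 0 .1 0 0 0 -1' >/dev/null
python3 -m jog '.45 .02 .12 0 0 0 -1;.39 0 .25 0 0 0 -1;0 0 0 0 -.125 0 -1;0 0 0 0 -.125 0 -1;0 0 0 0 -.125 0 -1' >/dev/null
python3 -m jog '0 0 0 0 -.125 0 -1;0 0 .5 0 0 0 -1;0 0 0 0 0 0 -1;0 0 0 0 0 0 -1;0 0 0 0 0 0 -1'
python3 - <<'E'
from h import *
d=snapshot("wrist");g=np.mean([snapshot("wrist")["img"].astype(float) for _ in range(6)],0).mean(2)
y=np.radians(-2);ex=np.array([np.cos(y),np.sin(y),0]);n=np.cos(np.radians(25))*ex+[0,0,np.sin(np.radians(25))]
up=np.array([0,0,1.])-n[2]*n;up/=np.linalg.norm(up);rt=np.cross(up,n);c0=np.array([612,168,0.])-108*ex+[0,0,141]
A,B=np.meshgrid(np.arange(-62,62,.1),np.arange(62,-62,-.1))
uv=proj(d,(c0+A[...,None]*rt+B[...,None]*up).reshape(-1,3)).reshape(A.shape+(2,)).astype(np.float32)
W=cv2.remap(g.astype(np.float32),uv,None,cv2.INTER_CUBIC)
def val(cx,cy,r,th):return cv2.remap(W,((cx+r*np.sin(th)+62)*10).astype(np.float32),((62-cy-r*np.cos(th))*10).astype(np.float32),cv2.INTER_LINEAR)
th=np.radians(np.arange(0,360,.25));R,T=np.meshgrid(np.arange(51,55,.5),th)
F=lambda a,b:(val(a,b,R,T).mean(1)*np.exp(50j*th)).sum()
b=max((abs(F(a,b)),a,b) for a in np.arange(-2,4,.25) for b in np.arange(-3,3,.25));c=b[1:];print("centre",c)
print("wedge (ticks)",72+(np.degrees(np.angle(-F(*c)))/50+3)%7.2-3)
v=val(*c,R,T).mean(1);w=np.clip(np.median(v)-v,0,None);D=np.degrees(th);k=(D>67)&(D<77.5);print("wedge",(w*D)[k].sum()/w[k].sum())
def ang(r,lo,hi):
    t=np.radians(np.arange(lo,hi,.1));q=val(*c,np.full_like(t,r),t).ravel();m=np.clip(np.median(q)-15-q,0,None);a=(m*t).sum()/m.sum();return c[0]+r*np.sin(a),c[1]+r*np.cos(a)
P=np.array([ang(r,60,88) for r in np.arange(24,45,1.)]);Q=np.array([ang(r,225,285) for r in np.arange(11,18,1.)])
for n_,S in(("front",P),("front+tail",np.r_[P,Q])):
    f=cv2.fitLine(S.astype(np.float32),cv2.DIST_HUBER,0,.01,.01).ravel();print(n_,np.degrees(np.arctan2(abs(f[0]),f[1]*np.sign(f[0]))))
E
```

```text
time: 34.05
tool_pos: [639.2, 174.5, 372.2]
tcp_rot: [-179.9, 29.6, 0.2]
ft_force: [-0.5, 0.6, 0.9]
finger_gap: 85.4
grip_force: 0.0
centre (np.float64(1.25), np.float64(-0.25))
wedge (ticks) 71.88177782818616
wedge 72.06431247513552
front 71.603
front+tail 0.0<stdin>:15: RuntimeWarning: invalid value encountered in scalar divide
```

```bash
python3 -c "
from bench import *
print(hand_in())"
```

```text
the job is handed in; nothing more can be done
None
```

The job is handed in: the beaker stands upright within about 2 mm of the pan's centre, and the zero wedge measures within about half a degree of the pointer's end. I touched nothing else on the bench, and it took about 34 s of the 69 s.

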